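# Bring the caster ball to its cup

### The job

Gently set the empty caster cup on the open vise jaws, stud down between them, about midway along, and let go. Then lift the parts pan by its handle and, keeping it level and the loose steel ball in its middle, turn it about a quarter turn so that its pouring lip comes over the vise from the screw side, pointing straight across the jaws towards the anvil. Finish still holding the pan there, still and level, its lip just above the cup's mouth and touching nothing, ready to tip; leave everything else where it is.

Things in the scene. Friction and masses are not known exactly. Their poses are not given: they have to be found in the camera images.
- vise: blue bench vise with steel jaws on an 18 thick plywood board, fixed. Origin on the bench under the middle of the jaw gap; x square across the jaws from the screw and its cross bar (-x) to the anvil (+x), y along the jaws. Jaws 90 long, gap 20 (along x), each jaw top 24 wide; board x -120 to 180, y -85 to 85; screw and bar reach x = -127, y = +-70, below z = 100; anvil top z = 123
- vise_jaws (a point): the middle of the jaw gap, level with the jaw tops, 138 above the bench; axes as the vise
- cup_centre (a point): empty caster cup: open steel cup, 45 diameter, 32 high, 140 g, mouth up, a stud 12 thick and 24 long under it; this point is on its axis, 16 above its underside. It starts in one of three holes, 76 apart in a row, of a light wood rack (240 x 70 x 40 high), underside on the rack's top, a yellow caster and a black buffer in the others; the cup's x axis lies along the row
- cup_mouth (a point): the centre of the cup's mouth, 32 above its underside
- cup: the same cup; origin on its axis at its underside (where the stud begins)
- pan_grip (a point): where to grip the parts pan: mid-height in its black handle, 100 from the pan's centre, 24 above its underside. Handle 18 wide, 22 high, from 76 to 161 from the centre. Axes as the pan: x the way the pouring lip points, -y the way the handle points (square to the lip, clockwise of it from above), z up. Pan about 180 g, ball 110 g
- pan_mid (a point): centre of the pan's dished floor, 6 above its underside, where the ball rests. Aluminium, 134 across, rim 28 high, floor sloping up 7 degrees to 28 from the centre and 16 degrees beyond; flat foot 80 across. Axes as the pan
- pan_lip (a point): the tip of the pan's pouring lip, on its channel floor: 86 from the pan's centre, 20 above its underside; the lip is 40 wide. Axes as the pan
- pan: the same pan; origin at the centre of its underside, axes as above
- ball_center (a point): centre of the loose bright steel ball, 30 in diameter, that lies in the middle of the pan; it rolls freely
- caster: bystander in the rack: a finished caster, yellow, 45 diameter, 32 high, with a steel ball in its top; origin at its underside
- buffer: bystander in the rack: a black rubber buffer, 42 diameter, 32 high; origin at its underside
- tin: bystander: round dark tin of screws, 90 diameter, 42 high; origin at the centre of its underside
- screwdriver: bystander: screwdriver with orange handle lying on the bench
- grease: bystander: yellow grease jar with red cap, 60 diameter, 55 high; origin at the centre of its underside
- offcut: bystander: 160 long offcut of aluminium U channel, 40 x 40, open side up; origin at the centre of its underside
- gclamp: bystander: red G-clamp lying flat, about 150 x 100, 20 high; origin at its spine on the bench
Not all that is in view belongs to the job. Leave any pink or purple look-alike of the cup alone.

How it is judged:
By the outcome, as a careful person would: the job done as asked, in the order asked, and still so for the second after the job is handed in, while the arm keeps its last pose, push and grip.
It also fails if it takes over 69 s, if anything falls off the work surface, if the arm or the gripper's body presses on something with over 40 N, if the wrist force passes 120 N, or if a joint passes its speed limit or range.

### The arm

A 6-joint arm with a two-finger parallel gripper is mounted at the origin on the work surface. World frame = base frame: x ahead of the robot, y to its left, z up, the work surface at z = 0. Lengths are in m, angles in rad, forces in N, time in s.
With the tool pointing down it reaches from about 0.275 to 0.875 m from the base axis. Payload 12.5 kg.
Tool frame: the origin (TCP) lies at the very end of the fingers, on their centre line; the grasp point (between the pads) lies 19 mm behind it; z points along the fingers, y is the line along which they close (so a half turn about z gives the same grasp; the last joint's range is limited). The gripper opens to 85 mm and grips with 20 to 120 N. Pads are 22 mm wide; open, the fingers measure 114 mm over their backs; the gripper's body (76 mm by 85 mm) begins 54 mm behind the grasp point. The pads swing forward as they close: fully open they stand 13 mm farther back than shut.
Start: joints at [-1.362, 0.351, 1.652, -0, 1.139, -0.085], TCP at [0.159, -0.526, 0.231] pointing down, gripper open.
Joint ranges: [-2.75, 2.75], [-0.79, 2.1], [0.01, 2.65], [-1.57, 4.71], [0.07, 3.14], [-2.87, 2.87]. Speed limits (rad/s): [2.22, 2.22, 2.79, 3.14, 3.14, 3.14].

### API

Orientations are given as a 3x3 rotation matrix whose columns are the frame's x, y, z axes.
In Python, from bench import manip gives the robot as it stands. Calls block until the motion is done:
- manip.move_ptp(position, orientation): joint-space move of the TCP to a pose.
- manip.move_l(position, attitude=None, max_speed=0.15): straight line of the TCP; attitude=None keeps the orientation; max_speed is the mean speed in m/s.
- manip.move_j(angles): joint-space move.
- manip.set_gripper(opening, effort=None): opening from 0.0 (shut) to 1.0 (fully open); effort is the grip in N (None keeps the last); returns when the fingers have stopped.
- manip.dwell(seconds).
- manip.inverse_kinematics(position, orientation): joint angles nearest the present ones, or None.
- manip.grab_frame(name): name is "scene" or "top" or "wrist"; returns (picture, depth): 384x512x3 uint8, red, green, blue; 384x512 float32, m along the optical axis (not along the pixel's ray), 0 where there is no reading.
- manip.get_calibration(name): a dict with "camera_matrix" (3x3 intrinsics, pixels), "R" (3x3) and "t" (3): a world point X has camera coordinates R X + t. Camera axes: x right, y down, z forward; pixel columns grow to the right and rows downward; lengths in m; the calibration is good to about 2 mm. A picture is of the moment at which its call begins: read the wrist's pose just before it. get_calibration takes no time and is no camera call; for the wrist camera it gives the pose at the moment of the call.
A pose or a line that the arm cannot do raises manip.Unreachable and nothing moves.
- manip.sign_off(): hands the job in; it is judged then, once.
Trained networks look in the newest picture that a camera, given by its name, has taken for a name from the list of things; names that differ only in an ending like _2 or _b are one class to them, and where a whole thing is asked for, a point or a joint stands for the part that bears it (a point fixed in the world has none). Each returns a list of dicts, best first, with "confidence" (0 to 1); they miss things now and then, are a little off and sometimes report something else, mostly with a low value. They report only what shows in the picture. A call takes as long as a camera call. They do not tell look-alikes from the thing itself.
- manip.look_for(camera, name): "at" ([x, y, z] in m, in world coordinates, good to about 4 mm: the middle of the surface that is visible of it).
Readings, each from a call of its own:
- manip.current_time(): time.
- manip.current_qpos(): joint angles.
- manip.current_joint_vel(): joint speeds.
- manip.current_joint_torque(): joint torques, N m.
- manip.current_ee_pos(): TCP position.
- manip.current_tcp_rot(): TCP orientation.
- manip.current_force(): force on the tool from outside, world axes, zero at the start.
- manip.current_ft_torque(): the same for the moment, N m.
- manip.current_grip_width(): opening from 0.0 (shut) to 1.0 (fully open).
- manip.current_grip_force(): force on a finger pad.
Only numpy, scipy, OpenCV 4.12 (cv2) and the standard library are available. Lean on these libraries where they do the work, as an engineer would, in place of code of your own. Each camera call takes 0.05 s, during which the arm holds its last target. There are 200 camera calls.

## Working session

There is one attempt and no reset: what is moved stays moved. The work goes in short steps, each a Python script; the robot and the scene stay as the last script left them, time stands still between calls to the robot, and variables do not carry over. Pictures are saved under pics/ and viewed, at most 10 in all, crops included, and the job is handed in when it is done.

```bash
mkdir -p pics; ls; cat > h.py <<'E'
import numpy as np, cv2
from bench import manip as m
def snap(cam,fn=None):
    c=m.get_calibration(cam); im,d=m.grab_frame(cam)
    if fn: cv2.imwrite('pics/'+fn,im[:,:,::-1])
    K=np.array(c['camera_matrix']);R=np.array(c['R']);t=np.array(c['t'])
    v,u=np.mgrid[0:d.shape[0],0:d.shape[1]]
    P=np.stack([(u-K[0,2])/K[0,0]*d,(v-K[1,2])/K[1,1]*d,d],-1)
    W=(P-t)@R
    W[d<=0]=np.nan
    return im,d,W,(K,R,t)
def proj(c,X):
    K,R,t=c; p=K@(R@np.array(X)+t); return p[:2]/p[2]
E
python3 - <<'E'
from h import *
s=[]
for cam in ['top','scene']:
    im,d,W,c=snap(cam); s.append(im)
    cv2.imwrite(f'pics/{cam}.png',cv2.resize(im[:,:,::-1],(800,600)))
    np.savez(cam,im=im,W=W,K=c[0],R=c[1],t=c[2])
    for n in ['vise','cup_centre','cup_mouth','pan_grip','pan_mid','pan_lip','ball_center','caster','buffer','tin','vise_jaws','screwdriver','grease','offcut','gclamp']:
        for r in m.look_for(cam,n)[:3]:
            print(cam,n,np.round(r['at'],3),round(r['confidence'],2),np.round(proj(c,r['at'])))
print(m.current_time())
E
```

```text
pics
top vise [0.616 0.024 0.02 ] 0.61 [250. 164.]
top cup_centre [0.589 0.355 0.051] 0.79 [138. 170.]
top cup_centre [0.608 0.482 0.038] 0.78 [ 96. 164.]
top cup_centre [0.549 0.255 0.034] 0.45 [172. 185.]
top cup_mouth [0.547 0.256 0.032] 0.73 [172. 185.]
top cup_mouth [0.597 0.356 0.05 ] 0.48 [138. 167.]
top pan_grip [ 0.582 -0.277  0.02 ] 0.93 [349. 176.]
top pan_grip [0.515 0.361 0.063] 0.49 [134. 194.]
top pan_mid [ 0.585 -0.279  0.016] 0.62 [350. 175.]
top pan_lip [ 0.581 -0.273  0.021] 0.63 [348. 176.]
top pan_lip [ 0.379 -0.101  0.013] 0.34 [291. 243.]
top ball_center [ 0.589 -0.278  0.033] 0.48 [351. 173.]
top caster [0.441 0.36  0.074] 0.45 [132. 220.]
top buffer [0.519 0.359 0.065] 0.74 [135. 193.]
top tin [ 0.382 -0.098  0.015] 0.85 [290. 242.]
top vise_jaws [0.618 0.023 0.018] 0.84 [251. 163.]
top vise_jaws [ 0.581 -0.278  0.023] 0.68 [350. 177.]
top screwdriver [ 0.281 -0.421  0.02 ] 0.83 [399. 277.]
top screwdriver [ 0.585 -0.279  0.016] 0.57 [349. 176.]
top grease [0.703 0.319 0.055] 0.81 [151. 132.]
top offcut [ 0.766 -0.246  0.008] 0.75 [338. 118.]
top offcut [0.59
[... 373 characters left out ...]
.56 [320. 221.]
scene cup_mouth [0.592 0.353 0.059] 0.5 [347. 235.]
scene pan_grip [ 0.578 -0.27   0.018] 0.74 [170. 204.]
scene pan_mid [ 0.579 -0.276  0.017] 0.84 [168. 204.]
scene pan_lip [ 0.585 -0.275  0.013] 0.95 [168. 206.]
scene ball_center [0.595 0.359 0.056] 0.54 [349. 237.]
scene caster [0.456 0.367 0.07 ] 0.67 [356. 201.]
scene caster [0.671 0.038 0.017] 0.64 [248. 243.]
scene tin [ 0.374 -0.1    0.016] 0.69 [231. 169.]
scene vise_jaws [0.671 0.034 0.014] 0.7 [247. 243.]
scene screwdriver [ 0.294 -0.421  0.02 ] 0.52 [158. 139.]
scene grease [0.729 0.316 0.053] 0.8 [331. 271.]
scene offcut [ 0.749 -0.238  0.014] 0.95 [162. 247.]
scene gclamp [0.341 0.116 0.017] 0.9 [289. 172.]
1.6
```

View pics/top.png

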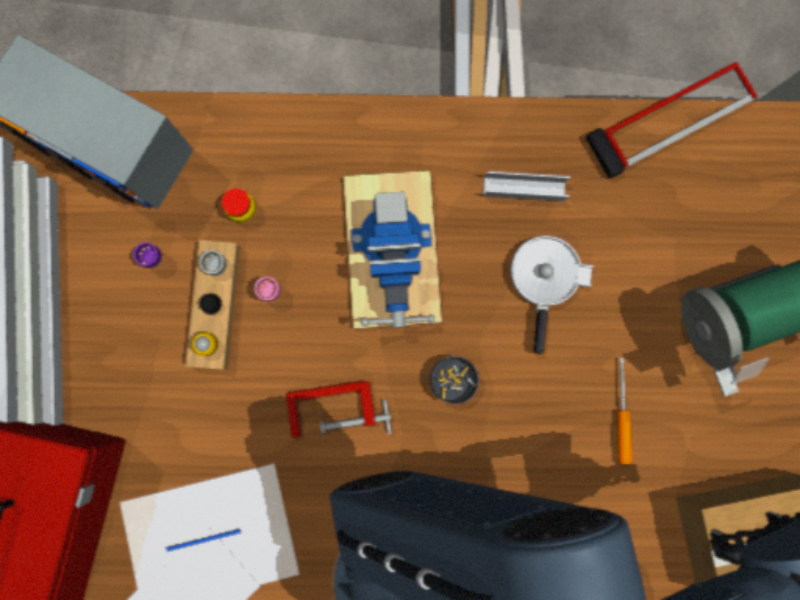

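View pics/scene.png

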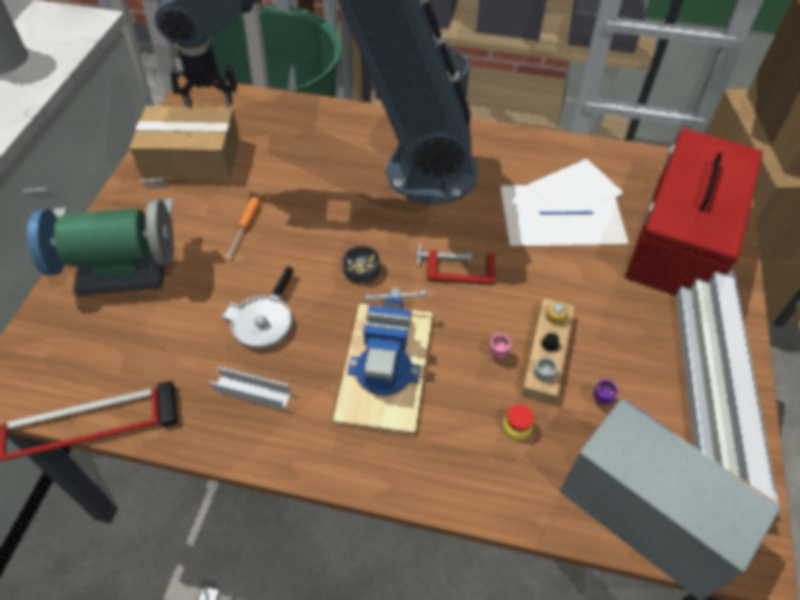

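The top picture has three candidates for the cup: grey steel (135,168), in the rack beside a yellow caster (130,220) and a black buffer (134,194); pink (170,184), on the bench; and purple (94,163), on the bench. The grey one fits, because it is steel and sits in a rack hole. The vise's screw is at -x (bottom of the picture) and its anvil at +x. The pan lip points to -y and the handle to -x. Next I'll take close looks with the wrist camera.

```bash
cat >> h.py <<'E'
def Rz(a):  # tool down, closing axis y at world angle a+90deg*: x=(cos a,sin a), y=(sin a,-cos a)
    c,s=np.cos(a),np.sin(a); return np.array([[c,s,0],[s,-c,0],[0,0,-1.]])
E
python3 - <<'E'
from h import *
print(np.round(m.current_tcp_rot(),2))
c=m.get_calibration('wrist');print(np.round(c['R'],2), 'cam pos',np.round(-np.array(c['R']).T@np.array(c['t']),3), np.round(c['camera_matrix'],0).tolist())
for n,p in dict(pan=(0.53,-0.28,.36),vise=(0.53,0.03,.42),rack=(0.46,0.357,.36)).items():
    best=None
    for a in (0,np.pi):
        q=m.inverse_kinematics(p,Rz(a)); 
        if q is not None:
            print(n,a,np.round(q,2)); 
            if best is None or abs(q[5])<abs(best[1][5]): best=(a,q)
    m.move_ptp(p,Rz(best[0]))
    im,d,W,cc=snap('wrist',f'w_{n}.png'); np.savez('w_'+n,im=im,W=W,K=cc[0],R=cc[1],t=cc[2])
    print(m.current_time(), 'cam',np.round(-cc[1].T@cc[2],3))
a=[cv2.imread(f'pics/w_{n}.png') for n in('pan','vise','rack')]
cv2.imwrite('pics/m.png',cv2.resize(np.vstack([np.hstack(a[:2]),np.hstack([a[2],a[2]*0])]),(800,600)))
E
```

```text
[[ 0.96  0.29  0.  ]
 [ 0.29 -0.96  0.  ]
 [ 0.   -0.   -1.  ]]
[[ 0.29 -0.96  0.  ]
 [-0.91 -0.28  0.31]
 [-0.29 -0.09 -0.95]] cam pos [ 0.233 -0.504  0.374] [[289.0, 0.0, 257.0], [0.0, 289.0, 189.0], [0.0, 0.0, 1.0]]
pan 0 [-0.56  0.35  1.34 -0.    1.45  1.01]
pan 3.141592653589793 [-0.56  0.35  1.34 -0.    1.45 -2.13]
3.3417 cam [ 0.607 -0.281  0.503]
vise 0 [-0.03  0.19  1.41 -0.    1.54  1.54]
vise 3.141592653589793 [-0.03  0.19  1.41 -0.    1.54 -1.6 ]
4.5917 cam [0.608 0.029 0.563]
rack 0 [ 0.58  0.32  1.38 -0.    1.44  2.15]
rack 3.141592653589793 [ 0.58  0.32  1.38 -0.    1.44 -0.99]
6.8083 cam [0.381 0.357 0.503]
```

View pics/m.png

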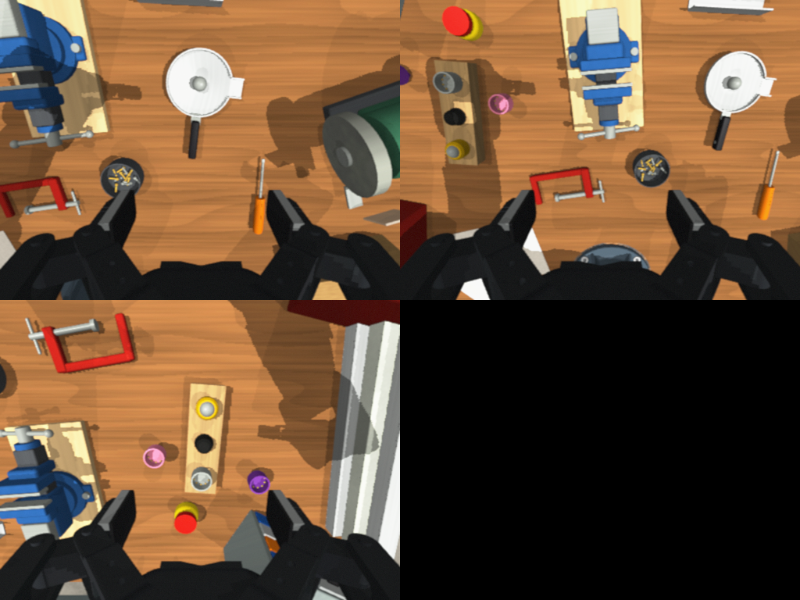

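The wrist views show the pan with its handle towards the base, the vise with its jaws across the view, and the rack with grey steel cup, black buffer and yellow caster. I'll extract poses from the depth clouds and make the confirming crop of the cup.

```bash
cat > geo.py <<'E'
from h import *
def load(n):
    f=np.load(n+'.npz'); return f['im'],f['W']
def rect(pts):
    r=cv2.minAreaRect((pts*1000).astype(np.float32)); return np.round(r[0],1),np.round(r[1],1),round(r[2],2)
def circ(p):
    A=np.c_[2*p,np.ones(len(p))]; s=np.linalg.lstsq(A,(p**2).sum(1),rcond=None)[0]
    return s[:2],np.sqrt(s[2]+s[:2]@s[:2])
def sel(W,lo,hi): return np.all((W>lo)&(W<hi),-1)
E
python3 - <<'E'
from geo import *
im,W=load('w_pan')
b=sel(W,[.4,-.4,-.05],[.7,-.18,.2]); print('bench z',np.nanmedian(W[sel(W,[.4,-.4,-.05],[.7,-.18,.01])][:,2]))
# rim
ii=im.astype(int); bright=ii.min(-1)>110
r=sel(W,[.45,-.4,.021],[.7,-.17,.035])&bright
p=W[r]; c=np.array([.585,-.28])
for _ in range(4):
    q=p[np.abs(np.linalg.norm(p[:,:2]-c,axis=1)-.065)<.008]; c,rad=circ(q[:,:2])
print('rim',c,rad,len(q),np.median(q[:,2]))
l=p[(np.linalg.norm(p[:,:2]-c,axis=1)>.074)]; print('lip',len(l),l.mean(0),rect(l[:,:2]))
h=sel(W,[.4,-.36,.025],[.55,-.2,.05])&(ii.max(-1)<90); h=W[h]; print('handle',len(h),h.mean(0),rect(h[:,:2]),np.linalg.norm(h[:,:2]-c,axis=1).min(),np.linalg.norm(h[:,:2]-c,axis=1).max())
bb=sel(W,[*(c-.03),.034],[*(c+.03),.06]); print('ball',W[bb].mean(0))
im,W=load('w_vise'); 
v=sel(W,[.45,-.12,.12],[.8,.18,.16]); z=W[v][:,2]; print(np.histogram(z,bins=np.arange(.12,.16,.004)))
j=W[sel(W,[.5,-.12,.131],[.75,.18,.145])]; print('jaws',len(j),j.mean(0),rect(j[:,:2]))
print(np.histogram(j[:,0],bins=np.arange(j[:,0].min(),j[:,0].max(),.004)))
bd=W[sel(W,[.4,-.1,.012],[.85,.15,.024])]; print('board',rect(bd[:,:2]))
im,W=load('w_rack')
rk=W[sel(W,[.3,.28,.035],[.75,.43,.045])]; print('rack',len(rk),rk[:,2].mean(),rect(rk[:,:2]))
for n,x,y in (('cup',.593,.356),('buf',.519,.359),('cas',.441,.36)):
    t=W[sel(W,[x-.035,y-.03,.064],[x+.035,y+.03,.08])]; print(n,len(t),t.mean(0),circ(t[:,:2]), np.median(t[:,2]))
c=proj([np.load('w_rack.npz')[k] for k in 'KRt'],[.52,.357,.06]).astype(int); print(c)
cv2.imwrite('pics/crop.png',cv2.resize(im[c[1]-75:c[1]+75,c[0]-100:c[0]+100,::-1],(800,600),interpolation=2))
E
```

```text
bench z 0.0006421475039495231
rim [ 0.59014775 -0.27917724] 0.06497714936722894 1007 0.027219862624402232
lip 158 [ 0.57335021 -0.34844725  0.0239786 ] (array([ 549. , -322.2]), array([ 36. , 135.5]), 42.5)
handle 459 [ 0.47580311 -0.26507881  0.03508776] (array([ 474.4, -264.9]), array([16.3, 82. ]), 83.73) 0.07560780242986552 0.1576980036687393
ball [ 0.59091266 -0.27850698  0.03542183]
(array([2073,  528,    9,   59, 2110,  101,    0,    0,    0,    0]), array([0.12 , 0.124, 0.128, 0.132, 0.136, 0.14 , 0.144, 0.148, 0.152,
       0.156, 0.16 ]))
jaws 2271 [0.60305886 0.01833033 0.13835413] (array([601.8,  18.5]), array([68.1, 91.2]), 4.45)
(array([ 62, 164, 187, 187, 189, 156, 108,  30,   0,   0,   0,  72, 170,
       227, 227, 195, 185, 102]), array([0.56528935, 0.56928935, 0.57328935, 0.57728935, 0.58128935,
       0.58528935, 0.58928935, 0.59328935, 0.59728935, 0.60128935,
       0.60528935, 0.60928935, 0.61328935, 0.61728935, 0.62128935,
       0.62528935, 0.62928935, 0.63328935, 0.63728935]))
board (array([578.6,  13.9]), array([382.5, 183.5]), 7.72)
rack 4052 0.04067358583673 (array([554.8, 357.8]), array([ 84.1, 317.8]), 82.23)
cup 243 [0.59283859 0.35785389 0.07067666] (array([0.59240251, 0.3577293 ]), np.float64(0.020590014398705024)) 0.0716846840636803
buf 317 [0.516034   0.36301846 0.0692058 ] (array([0.51688313, 0.3630513 ]), np.float64(0.011375704698690373)) 0.06981785528898511
cas 553 [0.44010581 0.36798619 0.07259053] (array([0.44151112, 0.36834425]), np.float64(0.016941036116616355)) 0.07231325261433758
[257 187]
```

View pics/crop.png

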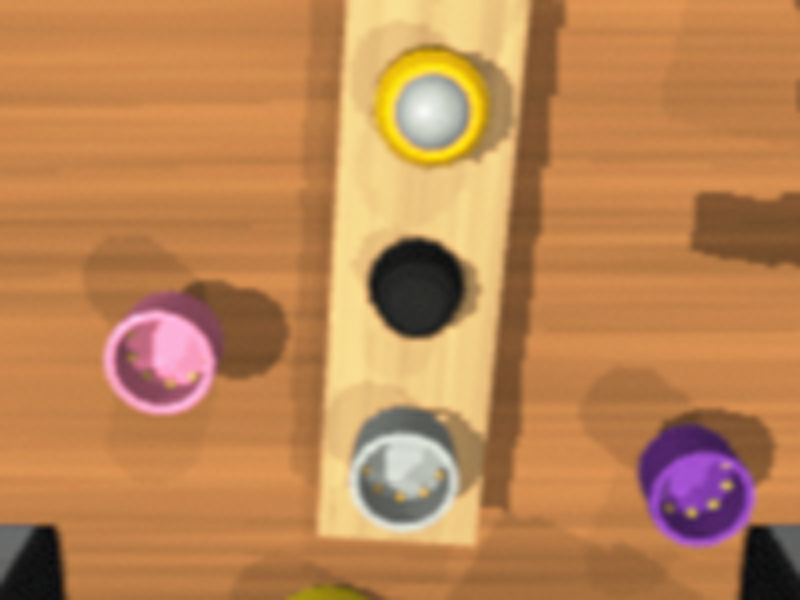

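The crop confirms it: the grey steel cup at crop (405,480) is in the rack's end hole next to the black buffer and yellow caster. The pink (160,360) and purple (700,490) look-alikes are on the bench. Grasping the cup.

```bash
python3 - <<'E'
from geo import *
R=Rz(np.radians(176)); c=[.5925,.3577]
m.move_ptp([*c,.13],R)
m.move_l([*c,.044],max_speed=.08); print(m.current_force())
m.set_gripper(0,40); print(m.current_grip_width(),m.current_grip_force(),m.current_force())
m.move_l([*c,.15],max_speed=.08)
m.move_l([*c,.26],max_speed=.2)
m.move_ptp([.68,.02,.30],Rz(np.radians(184.4)))
im,d,W,cc=snap('wrist','w_v2.png'); np.savez('w_v2',im=im,W=W,K=cc[0],R=cc[1],t=cc[2])
j=W[sel(W,[.5,-.12,.131],[.66,.18,.145])]; print('jaws',len(j),j.mean(0),rect(j[:,:2]))
t=W[sel(W,[.63,-.03,.25],[.73,.07,.34])]; print('cup',len(t),t.mean(0) if len(t) else 0)
print(m.current_grip_width(),m.current_force(),m.current_time(),m.current_ee_pos())
E
```

```text
[ 0.04545871 -0.66849663 -0.11652956]
0.5174560491652156 40.98108150064945 [-1.49962006 -0.70347384  5.61152666]
jaws 4443 [0.60056154 0.01917872 0.13830603] (array([602.2,  19.3]), array([67.8, 91.5]), 4.5)
cup 10742 [0.6793086  0.02117921 0.31799715]
0.5191700786299381 [ 0.43163071  0.25382655 -2.45318153] 13.075 [0.67988781 0.021333   0.29963535]
```

View pics/w_v2.png

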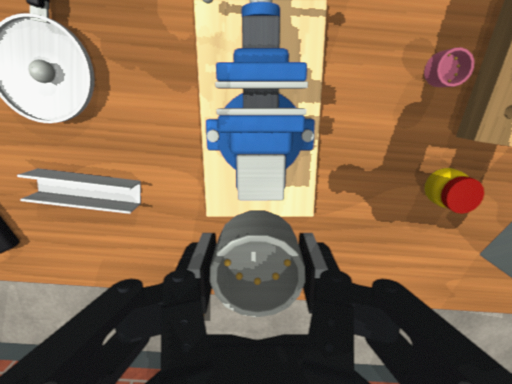

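The cup is held upright between the pads (mouth at about (257,275)) and the jaws are at about (262,92). I'll fit the held cup's mouth for its offset from the TCP, then place it.

```bash
python3 - <<'E'
from geo import *
f=np.load('w_v2.npz');im,W=f['im'],f['W']
v,u=np.mgrid[0:384,0:512]
s=((u-257)**2+(v-275)**2<52**2)&(im.max(-1).astype(int)-im.min(-1)<25)
P=W[s]; P=P[(np.abs(P[:,0]-.68)<.035)&(np.abs(P[:,1]-.021)<.035)]
print(np.histogram(P[:,2],bins=np.arange(.28,.345,.004)))
top=np.percentile(P[:,2],99); r=P[P[:,2]>top-.003]; print('top',top,len(r),circ(r[:,:2]),r.min(0),r.max(0))
E
```

```text
(array([   0,    0,    0,    0,    0, 1460,  693,  392,  524,  750,  813,
       2138,  351,   74,    3,    0]), array([0.28 , 0.284, 0.288, 0.292, 0.296, 0.3  , 0.304, 0.308, 0.312,
       0.316, 0.32 , 0.324, 0.328, 0.332, 0.336, 0.34 , 0.344]))
top 0.3322173915083846 153 (array([0.67829314, 0.02102135]), np.float64(0.0226107574760524)) [ 0.6618111  -0.00174437  0.32925486] [0.68871688 0.04376306 0.33651833]
```

```bash
python3 - <<'E'
from geo import *
R=Rz(np.radians(184.4)); p=np.array([.6027,.0185])
m.move_ptp([*p,.22],R)
m.move_l([*p,.152],max_speed=.08); f0=np.array(m.current_force()); print(f0,m.current_ee_pos())
z=.152
while z>.137:
    z-=.001; m.move_l([*p,z],max_speed=.02); f=np.array(m.current_force())-f0
    if abs(f[2])>3: break
print(z,f,m.current_ee_pos(),m.current_time())
np.save('f.npy',[z])
E
```

```text
[-0.66952306 -0.32519787 -0.65081582] [0.60300656 0.01848621 0.15250455]
0.142 [-1.76170368 -0.01244712  5.01406128] [0.60283121 0.01850499 0.14254933] 17.1
```

```bash
python3 - <<'E'
from geo import *
R=Rz(np.radians(184.4)); p=np.array([.6027,.0185])
m.set_gripper(1.0); print(m.current_force())
m.move_l([*p,.25],max_speed=.1)
m.move_ptp([.68,.02,.30],R)
im,d,W,cc=snap('wrist','w_v3.png'); np.savez('w_v3',im=im,W=W,K=cc[0],R=cc[1],t=cc[2])
P=W[sel(W,[.57,-.02,.15],[.64,.06,.19])]; print(len(P),np.histogram(P[:,2],bins=np.arange(.15,.19,.004)))
r=P[P[:,2]>.166]; print(circ(r[:,:2]),np.median(r[:,2]),m.current_time())
cv2.imwrite('pics/v3c.png',cv2.resize(im[20:220,120:400,::-1],(800,571)))
E
```

```text
[-0.42090241 -0.49477935 -0.26955004]
815 (array([ 96,  37,  45,  37, 208, 392,   0,   0,   0,   0]), array([0.15 , 0.154, 0.158, 0.162, 0.166, 0.17 , 0.174, 0.178, 0.182,
       0.186, 0.19 ]))
(array([0.60377922, 0.0187275 ]), np.float64(0.02042279833202965)) 0.1703600377620918 19.325
```

View pics/v3c.png

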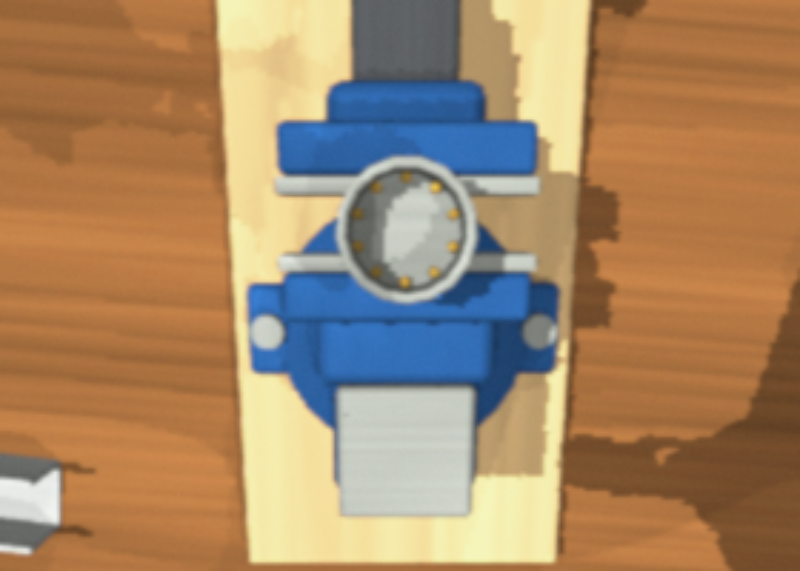

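The cup sits upright on the jaws and midway along, stud in the gap, with its rim at 0.170. Next I'll grip the pan handle gently and lift it slightly.

```bash
python3 - <<'E'
from geo import *
R=Rz(np.radians(-6.7)); p=np.array([.4907,-.267])
m.move_ptp([*p,.13],R)
im,d,W,cc=snap('wrist')
ii=im.astype(int)
h=W[sel(W,[.41,-.31,.027],[.535,-.23,.042])&(ii.max(-1)<90)]; print('handle',len(h),h.mean(0),rect(h[:,:2]))
q=W[sel(W,[.45,-.4,.021],[.7,-.17,.032])&(ii.min(-1)>110)]; c=np.array([.59,-.279])
for _ in range(4):
    s=q[np.abs(np.linalg.norm(q[:,:2]-c,axis=1)-.065)<.006]; c,rad=circ(s[:,:2])
print('rim',c,rad); b=W[sel(W,[.57,-.3,.034],[.61,-.26,.06])]; print('ball',b.mean(0),m.current_time())
E
```

```text
handle 1704 [ 0.47693971 -0.26524639  0.03503784] (array([ 474. , -264.7]), array([17.1, 83.2]), 83.91)
rim [ 0.59038815 -0.27861323] 0.06490320342237395
ball [ 0.59069924 -0.27809829  0.03538277] 21.75
```

```bash
python3 - <<'E'
from geo import *
R=Rz(np.radians(-6.5)); p=np.array([.4907,-.2667])
m.move_l([*p,.04],R,max_speed=.1)
m.move_l([*p,.005],R,max_speed=.05); print(m.current_force())
m.set_gripper(0,20); m.set_gripper(0,115); print(m.current_grip_width(),m.current_grip_force(),m.current_force())
m.move_l([*p,.035],max_speed=.03); m.dwell(.3)
im,d,W,cc=snap('wrist','w_lift.png')
np.savez('w_lift',im=im,W=W,K=cc[0],R=cc[1],t=cc[2])
ii=im.astype(int)
q=W[sel(W,[.45,-.4,.04],[.7,-.17,.07])&(ii.min(-1)>110)]; c=np.array([.59,-.279])
s=q[np.abs(np.linalg.norm(q[:,:2]-c,axis=1)-.065)<.004]; 
for _ in range(3):
    A=np.c_[s[:,:2]-c,np.ones(len(s))]; g=np.linalg.lstsq(A,s[:,2],rcond=None)[0]; s=s[np.abs(A@g-s[:,2])<.003]
print('rim plane',g,len(s),circ(s[:,:2]))
b=W[sel(W,[.56,-.31,.067],[.62,-.25,.1])]; print('ball',b.mean(0))
print(m.current_force(),m.current_ft_torque(),m.current_ee_pos(),m.current_time())
E
```

```text
[-0.11166087 -0.39761116  0.32701457]
0.18831895423310874 112.05991387367249 [-0.8651915   1.35244819  4.03088922]
rim plane [-0.10076943  0.01837192  0.05035411] 4240 (array([ 0.58944872, -0.27931424]), np.float64(0.06428610763827905))
ball [ 0.58956345 -0.27860947  0.06735834]
[ 0.61777967 -0.19829416 -2.8109645 ] [-0.03298086  0.19243851 -0.00100682] [ 0.49069346 -0.26669142  0.03494437] 25.9833
```

View pics/w_lift.png

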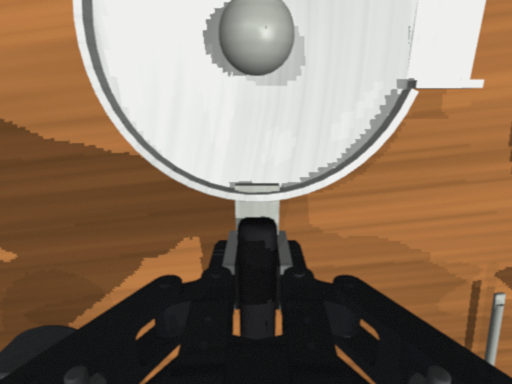

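The pan is lifted, with the ball still at mid-floor at about (257,35). The rim slope needs a proper check, so I'll fit the dished floor against its known profile.

```bash
cat >> geo.py <<'E'
def floorfit(im,W,c,z0):
    """plane of (seen floor - known dish profile): [slope x, slope y, underside z at c]"""
    d=W[...,:2]-c; r=np.linalg.norm(d,axis=-1)
    prof=np.where(r<.028,.006+r*np.tan(np.radians(7)),.006+.028*np.tan(np.radians(7))+(r-.028)*np.tan(np.radians(16)))
    e=W[...,2]-prof; ok=(r>.022)&(r<.055)&(np.abs(e-z0)<.015)&(im.min(-1)>80)
    A=np.c_[d[ok],np.ones(ok.sum())]; y=e[ok]; k=np.ones(len(y),bool)
    for _ in range(5):
        g=np.linalg.lstsq(A[k],y[k],rcond=None)[0]; k=np.abs(A@g-y)<.0025
    return g,k.sum(),len(y)
def ball(W,c,z0):
    P=W[sel(W,[c[0]-.035,c[1]-.035,z0+.022],[c[0]+.035,c[1]+.035,z0+.045])]
    A=np.c_[2*P,np.ones(len(P))]; s=np.linalg.lstsq(A,(P**2).sum(1),rcond=None)[0]
    return s[:3],np.sqrt(s[3]+s[:3]@s[:3]),len(P)
E
python3 - <<'E'
from geo import *
c=np.array([.5903,-.2788])
im,W=load('w_pan'); print('rest',floorfit(im,W,c,0),ball(W,c,0))
im,W=load('w_lift'); print('lift',floorfit(im,W,c,.027),ball(W,c,.027))
P=W[sel(W,[.4,-.5,.03],[.75,-.345,.07])&(im.min(-1)>110)]; print('lip',len(P),P.mean(0),np.percentile(P[:,2],[5,25,50,75,95]))
E
```

```text
rest (array([-0.00208754, -0.0011102 ,  0.00103204]), np.int64(3199), 3225) (array([ 0.59068023, -0.27846485,  0.0223132 ]), np.float64(0.014538281744349986), 275)
lift (array([-0.00836764, -0.00290191,  0.03002163]), np.int64(29321), 29341) (array([ 0.59044458, -0.27821916,  0.05128169]), np.float64(0.014500288151810174), 4813)
lip 4563 [ 0.57901666 -0.3552202   0.05080924] [0.04906532 0.04973934 0.05022966 0.05079434 0.05755902]
```

The floor is level to about 0.4° and the ball is centred. Next I'll raise the pan and swing it round slowly.

```bash
python3 - <<'E'
from geo import *
p=np.array([.4907,-.2667])
m.move_l([*p,.205],max_speed=.06)
u=np.array([np.cos(np.radians(4.4)),np.sin(np.radians(4.4))]); h=np.array([u[1],-u[0]])
cup=np.array([.6038,.0187]); c=cup-.1*u; g=c+.1*h; print(c,g)
a0,a1=-6.5,94.4   # grip turns by +100.9 deg
for k in (1,):
    m.move_l([*g,.205],Rz(np.radians(a1)),max_speed=.03)
m.dwell(.3)
im,d,W,cc=snap('wrist','w_fin.png'); np.savez('w_fin',im=im,W=W,K=cc[0],R=cc[1],t=cc[2])
print(floorfit(im,W,c,.199),ball(W,c,.199),c,m.current_ee_pos(),m.current_time(),m.current_force())
E
```

```text
[0.50409472 0.0110281 ] [ 0.51176663 -0.08867718]
(array([ 0.00868262, -0.01425878,  0.2001753 ]), np.int64(29753), 29770) (array([0.50285457, 0.01211927, 0.2213998 ]), np.float64(0.0145061910779214), 4802) [0.50409472 0.0110281 ] [ 0.51175706 -0.08867611  0.20498608] 35.4417 [ 0.26181804  0.60932957 -3.4337151 ]
```

View pics/w_fin.png

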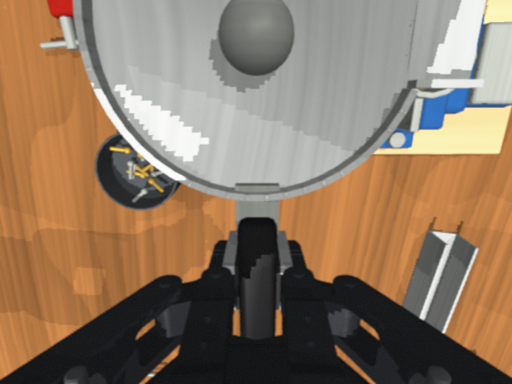

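The pan is over the vise from the screw side with its lip at about (450,85) and the ball central. I'll refine the pan centre and heading before the final approach.

```bash
python3 - <<'E'
from geo import *
im,W=load('w_fin')
u=np.array([np.cos(np.radians(4.4)),np.sin(np.radians(4.4))]); v=np.array([-u[1],u[0]])
b=ball(W,np.array([.503,.012]),.199)[0][:2]
for c in (b,np.array([.5041,.0110])): print(c,floorfit(im,W,c,.199)[0])
from scipy.optimize import least_squares
D=W.reshape(-1,3); s=D[(np.linalg.norm(D[:,:2]-b,axis=1)<.056)&(np.linalg.norm(D[:,:2]-b,axis=1)>.022)&(np.abs(D[:,2]-.212)<.014)][::20]
def f(x):
    r=np.linalg.norm(s[:,:2]-x[:2],axis=1); t=np.tan(np.radians([7,16]))
    return s[:,2]-(x[2]+.006+np.where(r<.028,r*t[0],.028*t[0]+(r-.028)*t[1])+(s[:,:2]-x[:2])@x[3:])
o=least_squares(f,[*b,.2,0,0],loss='soft_l1',f_scale=.001); print('fit',o.x,np.std(o.fun))
c=o.x[:2]
P=D[(D[:,2]>.213)&(D[:,2]<.235)]; e=(P[:,:2]-c); X=e@u;Y=e@v
k=(X>.07)&(X<.1)&(np.abs(Y)<.04); print('lip X',X[k].max(),np.percentile(X[k],98),'Y',Y[k].min(),Y[k].max(),'z',np.percentile(P[k][:,2],[5,50,95]))
H=D[(im.reshape(-1,3).max(-1)<90)&(D[:,2]>.23)&(D[:,2]<.242)]; e=H[:,:2]-c; Xh=e@u;Yh=e@v; k=(abs(Xh)<.0115)&(Yh<-.078)&(Yh>-.15)
print('handle mean in pan frame',Xh[k].mean(),Yh[k].mean(),k.sum())
E
```

```text
[0.50285457 0.01211927] [ 0.00025788 -0.00703208  0.2001575 ]
[0.5041 0.011 ] [ 0.00871407 -0.01443021  0.20017575]
fit [ 0.50307392  0.01039379  0.20021735  0.00219048 -0.01792884] 0.0007095381812134142
lip X 0.08948644780403799 0.08773011600053343 Y -0.01788475764491657 0.014427657613098055 z [0.21911687 0.2203666  0.22781224]
handle mean in pan frame 0.00029230696245327267 -0.10356038251928547 3993
```

```bash
python3 - <<'E'
from geo import *
a=np.radians(4.4); u=np.array([np.cos(a),np.sin(a),0])
Rt=cv2.Rodrigues(u*np.radians(.7))[0]@Rz(np.radians(94.4))
g=np.array([.51977,-.0883])
m.move_l([*g,.190],Rt,max_speed=.02); m.move_l([*g,.1665],Rt,max_speed=.015); m.dwell(.5)
im,d,W,cc=snap('wrist')
c=np.array([.5111,.0116]); b=ball(W,c,.161); print('ball',b); print(floorfit(im,W,b[0][:2],.161)[0],m.current_ee_pos(),m.current_force(),m.current_time())
i1,_,W1,c1=snap('top'); i2,_,W2,c2=snap('scene')
def crop(i,cc):
    x,y=proj(cc,[.56,.01,.17]).astype(int); return cv2.resize(i[y-38:y+38,x-50:x+50,::-1],(400,300),interpolation=2)
cv2.imwrite('pics/end.png',np.vstack([np.hstack([crop(i1,c1),crop(i2,c2)]),np.hstack([cv2.resize(im[:,:,::-1],(400,300)),np.zeros((300,400,3),np.uint8)])]))
E
```

```text
ball (array([0.51088885, 0.01230509, 0.1842008 ]), np.float64(0.014471793881722235), 4806)
[-0.00081187  0.00464211  0.16290018] [ 0.51975749 -0.0883004   0.16649662] [-0.66915931 -0.33823817 -3.0875167 ] 38.7083
```

View pics/end.png

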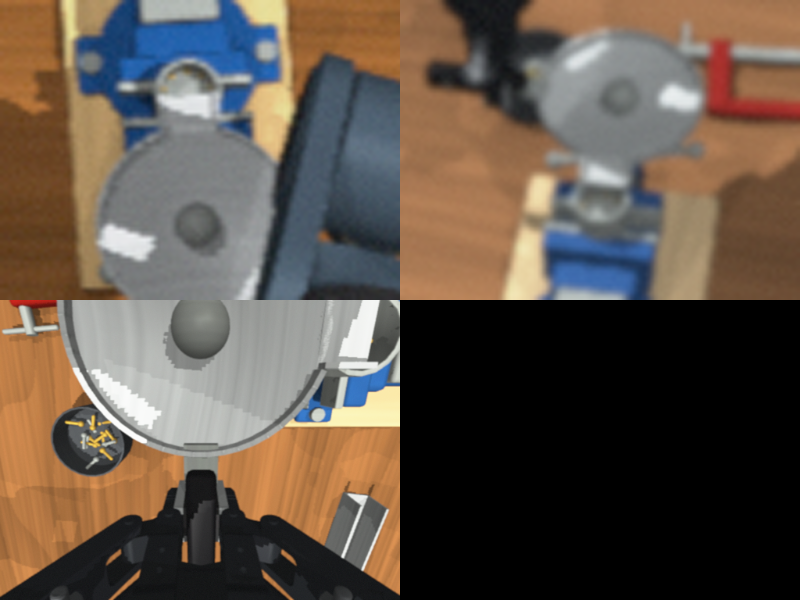

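The lip covers the near part of the cup's mouth and points across the jaws to the anvil. The ball is central and the pan level. I'll lower it 3 mm, let it settle and hand in.

```bash
python3 - <<'E'
from geo import *
p=np.array(m.current_ee_pos()); p=np.array([.51977,-.0883,.1635]); m.move_l(p,max_speed=.01); m.dwell(1.0)
print(m.current_force(),np.abs(m.current_joint_vel()).max(),m.current_grip_force(),m.current_time())
print(m.sign_off())
E
```

```text
[-0.03402999 -0.36028402 -1.85112645] 0.001614951465781297 112.4263072013855 40.2583
the job is handed in; nothing more can be done
None
```

The job is handed in at 40 s: the cup stands on the vise jaws, and the arm is holding the pan still and level, ball in the middle, with its lip about 10 mm above the cup's mouth and pointing at the anvil.

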